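# Hold the governor cell in the hand lamp's beam

### The arm

A 6-joint arm with a two-finger parallel gripper is mounted at the origin on the work surface. World frame = base frame: x ahead of the robot, y to its left, z up, the work surface at z = 0. Lengths are in m, angles in degrees, forces in N, time in s.
With the tool pointing down it reaches from about 0.3 to 0.75 m from the base axis. Payload 8.5 kg.
Tool frame: the origin (TCP) lies between the finger pads; the fingertips stand 14 mm ahead of it and the grasp point (between the pads) lies 5 mm behind it; z points along the fingers, y is the line along which they close (so a half turn about z gives the same grasp; the last joint's range is limited). The gripper opens to 88 mm and grips with 3 to 60 N. Pads are 18 mm wide; open, the fingers measure 123 mm over their backs; the gripper's body (75 mm by 187 mm) begins 45 mm behind the grasp point.
Start: joints at [-85.56, 21.807, 74.336, -0, 83.858, -12.336], TCP at [0.159, -0.527, 0.253] pointing down, gripper open.
Joint ranges: [-178.18, 178.18], [-50.72, 133.34], [12.68, 142.11], [-81.47, 261.47], [9.98, 163.14], [-165.26, 165.26]. Speed limits (degrees/s): [136.94, 136.94, 180, 180, 180, 180].

### API

Orientations are given as a 3x3 rotation matrix whose columns are the frame's x, y, z axes.
In Python, from cell import bot, cams gives the robot as it stands. The module is installed in compiled form; this text tells all that it offers.
- The arm moves only by the tool servo_tool, never from a script. Its argument "increments" is a list of rows, each an object with "delta_pos": the shift along the tool's x, y, z in cm, a list of three; "angular": the turn, a rotation vector about the tool's x, y, z in rad, a list of three; "grip": the opening, from 0 (shut) to 1 (fully open). A call has 1 to 20 rows; each row is the pose to reach, as a shift and turn from the pose commanded when the call began, along the tool's axes at that moment; what a row does not reach only later rows make up. A row lasts 1/8 s, in which the tool goes at most 62.5 mm and 10.7 degrees, less where a joint would pass 70% of its speed; a pose out of reach is approached as far as the arm can. A call with a gripper value outside its range is refused whole. The fingers move at their own pace and stop on an object; "force" is the grip in N (left out, the last holds). Time passes only in rows, so rows that repeat a pose let the fingers close. It gives the time, the measured TCP pose, the force, the opening and the grip force at its end, in the units of the state.
- bot.sense(): the state, without advancing time (a new reading comes with each control period).
- cams.grab_frame(name): name is "scene" or "side" or "wrist"; returns (picture, depth): 480x640x3 uint8, blue, green, red; 480x640 float32, m along the optical axis (not along the pixel's ray), 0 where there is no reading.
- cams.camera_info(name): a dict with "camera_matrix" (3x3 intrinsics, pixels), "dist_coeffs" ([k1, k2, p1, p2, k3] as OpenCV has them; the pictures are not rectified), "origin" and "rotation" of the camera in the world; the wrist camera has in their place "T_tool_cam" (4x4, takes a point from camera to tool coordinates, whose origin is the TCP and whose axes are the flange's). Camera axes: x right, y up, looking along -z (the intrinsics and any distortion apply to the point x, -y, -z); pixel columns grow to the right and rows downward; lengths in m; the calibration is good to about 2 mm. A picture is of the moment at which its call begins: read the wrist's pose just before it. camera_info takes no time and is no camera call.
- bot.job_done(): hands the job in; it is judged then, once.
Trained networks look in the newest picture that a camera, given by its name, has taken for a name from the list of things; names that differ only in an ending like _2 or _b are one class to them, and where a whole thing is asked for, a point or a joint stands for the part that bears it (a point fixed in the world has none). Each returns a list of dicts, best first, with "confidence" (0 to 1); they miss things now and then, are a little off and sometimes report something else, mostly with a low value. They report only what shows in the picture. A call takes as long as a camera call. They do not tell look-alikes from the thing itself.
- cams.regions_of(camera, name): "pixels" (480x640 bool, what is visible of it).
- cams.tip_of(camera, name): "location" ([x, y, z] in m, in the coordinates of the camera as it stood for that picture, good to about 4 mm: a listed point, or the origin of a listed thing).
The state is a dict: "time": time; "qpos": joint angles; "dq": joint speeds; "tau": joint torques, N m; "tcp_pos": TCP position; "eef_rot": TCP orientation; "wrist_force": force on the tool from outside, world axes, zero at the start; "wrist_torque": the same for the moment, N m; "gripper_width": opening from 0.0 (shut) to 1.0 (fully open); "finger_force": force on a finger pad.
Only numpy, scipy, OpenCV 4.12 (cv2) and the standard library are available. Lean on these libraries where they do the work, as an engineer would, in place of code of your own. Each camera call takes 0.05 s, during which the arm holds its last target. There are 200 camera calls.

### The job

Lift the hand lamp by its handle off its charging stand and set it down upright on the glass tabletop right beside the stand, then let go of it. Then pick the rectangular glass cell out of its wooden stand with the fingers on its two frosted faces only, never on the clear windows, and hold it upright in the lamp's beam: its middle in line with the middle of the lens and within a hand's width in front of it, a clear window turned square to the lens. Finish while still holding the cell there, still and touching nothing else; leave the other things on the table where they are.

Things in the scene. Friction and masses are not known exactly. Their poses are not given: they have to be found in the camera images.
- lamp: rechargeable hand lamp, 0.4 to 0.65 kg: a grey box body 78 (its x) by 84 (its y) by 100 mm high, a round black bezel with the bright round lens on its +x face, an arched black handle on top up to 158 mm. Origin: centre of its underside; z up. The light leaves along its +x. At the start it stands in the charging stand (underside 24 mm above the tabletop)
- lamp_handle: the lamp's handle, rigid part of the lamp (same origin and axes as lamp): a straight level bar along the lamp's x, 96 mm long, 20 mm wide (along the lamp's y), 18 mm tall, on a post at each end; 40 mm of free height between the bar and the body, 69 mm free between the posts
- lamp_grip (a point): centre of the handle bar, 149 mm above the lamp's underside; axes as the lamp
- lamp_lens (a point): centre of the lens's front face, 53 mm ahead (+x) of the lamp's axis and 58 mm above its underside; lens 62 mm across; x points along the light, z up
- lamp_foot (a point): centre of the lamp's underside, axes as the lamp
- lamp_stand: charging stand, fixed: a black plinth 120 (x) by 112 (y) by 24 mm high with two cheeks (along x, up to 36 mm above the tabletop) and two low ribs between which the lamp stands with about 3 mm play, so the lamp must be lifted at least 15 mm straight up to clear it. Origin: centre of its underside on the tabletop. It stands on the left or the right, the wooden specimen stand on the other side, and the tabletop between the two is clear
- cell: stoppered glass cell with a brass governor screw inside, about 80 g: 22 (its x) by 34 (its y) by 64 mm tall, plus a narrower white stopper up to 71 mm. Two clear windows look along its +x and -x, two white frosted faces look along its +y and -y, 34 mm apart. Origin: centre of its underside; z up. At the start it stands upright in its socket in the wooden stand, underside 8 mm above the tabletop
- cell_mid (a point): centre of the cell, 32 mm above its underside; axes as the cell
- cell_frost_l: the cell's frosted face on its +y side, 22 mm wide, 60 mm tall, rigid part of the cell (same origin and axes as cell)
- cell_frost_r: the cell's frosted face on its -y side, the same
- cell_window_f: the cell's clear window on its +x side, 28 mm wide between the frosted walls, 60 mm tall (same origin and axes as cell)
- cell_window_b: the cell's clear window on its -x side, the same
- cell_stand: wooden specimen stand, fixed: a block 136 (x) by 70 (y) by 22 mm high with the cell's socket (24 by 36 mm, 14 mm deep) 34 mm to its -x side and a round hole with a corked vial 36 mm to its +x side. Origin: centre of its underside on the tabletop; the cell's axes start along the stand's
- vial: corked round vial of pins, 20 mm across, 50 mm tall, standing in the stand's round hole 70 mm from the cell; to be left alone. Origin: underside
- parts_dish: white porcelain dish 100 mm across, 24 mm tall; to be left alone. Origin: underside
- stop_lever: flat brass lever 80 mm long, 10 mm tall; to be left alone. Origin: underside
- pin_punch: steel pin punch 110 mm long lying flat, 10 mm tall; to be left alone. Origin: underside
- comb: steel music comb on a brass bar, 94 x 60 x 17 mm, lying flat; to be left alone. Origin: underside
Not all that is in view belongs to the job. Of the things that look like the lamp_stand, the smallest one is meant.

How it is judged:
By the outcome, as a careful person would: the job done as asked, in the order asked, and still so for the second after the job is handed in, while the arm keeps its last pose, push and grip.
It also fails if it takes over 58 s, if anything falls off the work surface, if the arm or the gripper's body presses on something with over 40 N, if the wrist force passes 120 N, or if a joint passes its speed limit or range.

## Working session

There is one attempt and no reset: what is moved stays moved. The work goes in short steps, Python scripts to look and compute and a tool call to move; the robot and the scene stay as the last step left them, time stands still between calls to the robot, and variables do not carry over. Pictures are saved under pics/ and viewed, at most 10 in all, crops included, and the job is handed in when it is done.

Besides the shell and the picture viewer there is one more tool, called in YAML: its name, and indented under it one key for each argument. servo_tool: Moves the arm, as the interface text tells. Its arguments: {"type":"object","properties":{"increments":{"type":"array"},"force":{"type":"number"}},"required":["increments"]}

```bash
mkdir -p pics
cat > h.py <<'E'
import numpy as np, cv2
from cell import bot, cams
def T_cam(n):
    i=cams.camera_info(n)
    if n!='wrist':
        R=np.array(i['rotation']);o=np.array(i['origin'])
        return R.reshape(3,3),o.ravel()
    s=bot.sense();R=np.array(s['eef_rot']).reshape(3,3);p=np.array(s['tcp_pos']);T=np.array(i['T_tool_cam'])
    return R@T[:3,:3],R@T[:3,3]+p
def pts(n,depth,uv,RT):
    i=cams.camera_info(n);uv=np.array(uv,float).reshape(-1,2)
    q=cv2.undistortPoints(uv[:,None],np.array(i['camera_matrix']),np.array(i['dist_coeffs']))[:,0]
    d=depth[uv[:,1].astype(int),uv[:,0].astype(int)]
    P=np.c_[q[:,0]*d,-q[:,1]*d,-d]
    return P@RT[0].T+RT[1]
def cloud(n,depth,mask,RT):
    v,u=np.nonzero(mask&(depth>0));return pts(n,depth,np.c_[u,v],RT),np.c_[u,v]
E
python3 - <<'E'
from h import *
np.set_printoptions(precision=4,suppress=True)
ims=[]
for n in ['scene','side','wrist']:
    RT=T_cam(n);im,d=cams.grab_frame(n);cv2.imwrite(f'pics/{n}0.png',im);np.save(f'pics/{n}0.npy',d)
    print(n,RT[1],-RT[0][:,2])
    for k in ['lamp','lamp_stand','lamp_grip','lamp_lens','lamp_foot','cell','cell_mid','cell_stand','vial','parts_dish'][:10 if n!='wrist' else 0]:
        for r in cams.tip_of(n,k): print(n,k,round(r['confidence'],2),RT[0]@np.array(r['location'])+RT[1])
print(bot.sense())
E
```

```text
scene [0.9456 0.7207 0.9693] [-0.3798 -0.5663 -0.7315]
scene lamp 0.61 [0.4983 0.2792 0.0276]
scene lamp_stand 0.92 [0.5002 0.2813 0.0015]
scene lamp_stand 0.89 [ 0.2713  0.2565 -0.0007]
scene lamp_stand 0.85 [0.3437 0.5491 0.0045]
scene lamp_grip 0.89 [0.4999 0.2824 0.1783]
scene lamp_lens 0.67 [0.5524 0.2961 0.0838]
scene lamp_foot 0.17 [0.7424 0.0112 0.0014]
scene cell 0.5 [ 0.463  -0.276   0.0054]
scene cell_stand 0.7 [ 0.4918 -0.2893  0.004 ]
scene vial 0.6 [ 0.5253 -0.3065  0.0114]
scene parts_dish 0.73 [ 0.6982 -0.2736 -0.0005]
side [ 0.3213 -1.4177  1.0157] [ 0.1027  0.862  -0.4964]
side lamp 0.72 [0.5057 0.2878 0.0275]
side lamp 0.63 [0.5513 0.3006 0.0817]
side lamp_stand 0.88 [ 0.3449  0.5559 -0.0004]
side lamp_stand 0.86 [0.2686 0.2584 0.0007]
side lamp_stand 0.85 [ 0.5029  0.2808 -0.0029]
side lamp_grip 0.85 [0.5066 0.2775 0.1738]
side lamp_grip 0.64 [0.5042 0.2868 0.0267]
side lamp_lens 0.79 [0.5554 0.2943 0.0808]
side lamp_lens 0.34 [ 0.7031 -0.2705  0.0006]
side lamp_foot 0.8 [0.5031 0.287  0.024 ]
side lamp_foot 0.34 [ 0.7039 -0.2676 -0.    ]
side cell 0.52 [ 0.4638 -
[... 249 characters left out ...]
.39 [ 0.7043 -0.27   -0.0007]
side parts_dish 0.87 [ 0.7016 -0.2681  0.0011]
wrist [ 0.2343 -0.5025  0.3843] [-0.2942 -0.0893 -0.9516]
{'time': 1.15, 'qpos': array([-85.5595,  21.8058,  74.3354,   0.0006,  83.8574, -12.3357]), 'dq': array([ 0.0396,  0.0624, -0.0049, -0.0916,  0.019 ,  0.0105]), 'tau': array([  0.0017, -43.7796, -22.4732,   0.0714,   0.0313,   0.    ]), 'tcp_pos': array([ 0.1587, -0.5266,  0.2528]), 'eef_rot': array([[ 0.9574,  0.2886,  0.    ],
       [ 0.2886, -0.9574, -0.    ],
       [ 0.    ,  0.    , -1.    ]]), 'wrist_force': array([-0.062 ,  0.5709, -0.5318]), 'wrist_torque': array([ 0.0319, -0.0038,  0.0089]), 'finger_force': 0.0, 'gripper_width': 0.9977869333916308}
```

View pics/scene0.png

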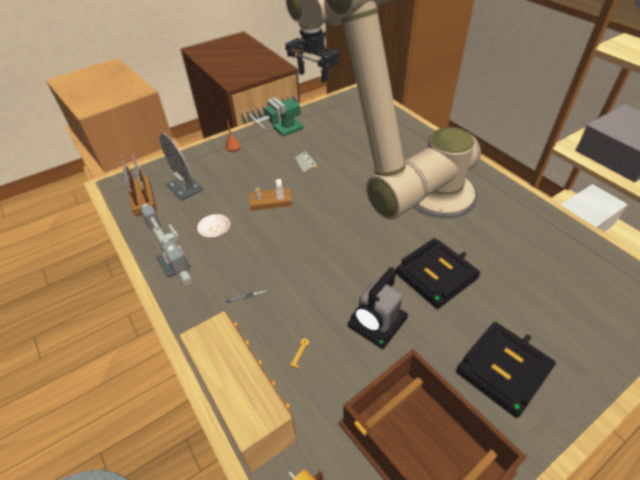

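View pics/side0.png

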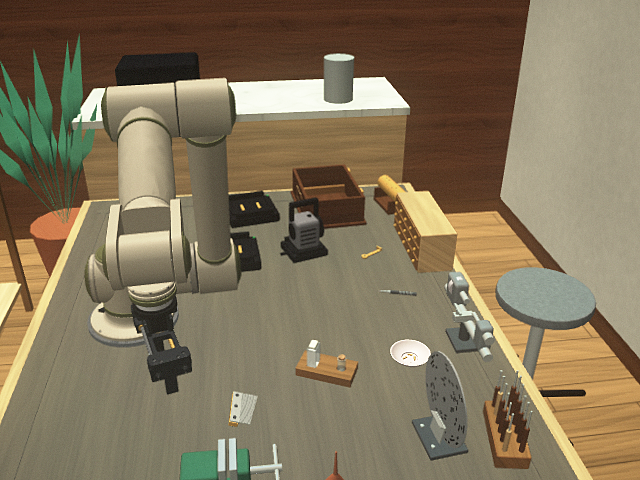

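Scene: lamp with bright lens at (378,310) in a black stand at (378,322). There are three black stands: the lamp's at (378,322), and two empty ones at (438,270) and (507,366). The lamp's stand looks smallest. The wooden cell stand is at (270,198), with the cell at (279,186) and the vial at (258,193). I'll measure sizes and yaws next and make the enlarged crop.

Run:
```python
from h import *
np.set_printoptions(precision=4,suppress=True)
for n in ['scene','side']:
    d=np.load(f'pics/{n}0.npy');RT=T_cam(n);cams.grab_frame(n)
    for k,zlo in [('lamp_handle',.165),('lamp_stand',.015),('cell_stand',.014),('cell',.045),('stop_lever',.002),('pin_punch',0.002),('comb',.002)]:
        for r in cams.regions_of(n,k)[:3]:
            P,_=cloud(n,d,r['pixels'],RT);P=P[(P[:,2]>zlo)]
            if k=='lamp_stand': P=P[P[:,2]<.032]
            if k=='cell_stand': P=P[P[:,2]<.026]
            if len(P)<15: print(n,k,'few',len(P));continue
            c,s,a=cv2.minAreaRect((P[:,:2]*1000).astype(np.float32))
            w=cv2.PCACompute(P[:,:2].astype(np.float32),mean=None)[1][0]
            print(n,k,round(r['confidence'],2),len(P),'rect',np.array(c),np.array(s),round(a,1),'pca',round(np.degrees(np.arctan2(w[1],w[0])),1),'mean',P.mean(0),'zmax',np.percentile(P[:,2],97))
im=cv2.imread('pics/scene0.png')[220:430,330:570];cv2.imwrite('pics/crop1.png',cv2.resize(im,None,fx=2.8,fy=2.8,interpolation=3))
```

```text
scene lamp_handle 0.69 314 rect [504.4826 283.207 ] [91.3662 19.1827] 16.1 pca 15.8 mean [0.5086 0.2863 0.1799] zmax 0.1849037197685963
scene lamp_stand 0.81 419 rect [257.3405 260.9532] [206.8334 161.4215] 3.0 pca -24.6 mean [0.3093 0.2915 0.0252] zmax 0.03185322257085407
scene lamp_stand 0.74 551 rect [500.8333 282.4422] [123.3592 110.3994] 17.3 pca -32.7 mean [0.5315 0.305  0.0245] zmax 0.030981171543387476
scene lamp_stand 0.64 452 rect [328.4375 553.7087] [206.4458 159.7621] 10.1 pca 9.5 mean [0.3977 0.5698 0.0254] zmax 0.031903863097831935
scene cell_stand 0.79 500 rect [ 493.2936 -290.1306] [ 80.5889 136.0406] 64.8 pca -26.5 mean [ 0.4972 -0.2826  0.0221] zmax 0.025430502671154584
scene cell 0.68 95 rect [ 463.7488 -272.7312] [40.7781 21.7351] 65.4 pca 64.8 mean [ 0.4666 -0.2668  0.0688] zmax 0.08212581853189861
scene stop_lever 0.69 53 rect [ 528.1263 -301.571 ] [15.658 19.3  ] 14.6 pca 125.8 mean [ 0.5288 -0.2997  0.0466] zmax 0.06051964798132061
scene stop_lever 0.57 162 rect [712.4789 240.0289] [81.0689 21.8483] 36.5 pca 34.5 mean [0.7132 0.2402 0.006 ] zmax 0.010780158974
[... 850 characters left out ...]
16] zmax 0.025414488788949877
side cell 0.51 217 rect [ 462.6159 -275.4659] [42.9755 25.0216] 64.6 pca 47.4 mean [ 0.4617 -0.2829  0.067 ] zmax 0.08183587885163657
side pin_punch 0.52 89 rect [755.0621   5.6187] [16.8844 79.221 ] 70.2 pca -18.7 mean [0.7571 0.0045 0.0092] zmax 0.015687384831598383
side pin_punch 0.28 1326 rect [519.0468 409.5304] [375.6105 104.8965] 85.4 pca 22.1 mean [0.5037 0.2608 0.1092] zmax 0.18299503474841117
side comb 0.74 1409 rect [527.2139 429.1826] [416.2184 119.7355] 85.2 pca 75.6 mean [0.5052 0.2653 0.1076] zmax 0.1830837060933894
side comb 0.71 640 rect [ 291.3613 -399.143 ] [94.3423 51.3464] 85.4 pca 78.2 mean [ 0.2889 -0.3991  0.0125] zmax 0.02042713453984448
```

View pics/crop1.png

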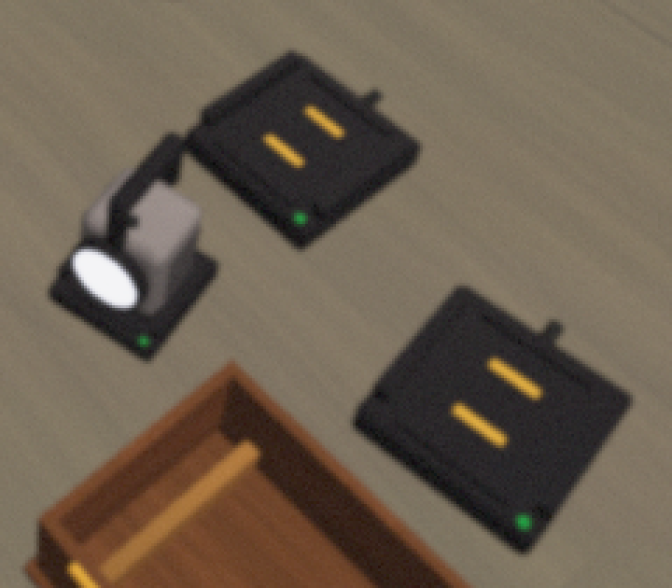

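The crop shows the lamp on a 123x110 mm stand (crop 130,265). The empty look-alikes at crop (300,150) and (500,420) are about 205x160 mm, so the lamp's stand is the smallest. Lamp yaw is about 16.5°, which needs no turn of the tool. I'll go above the handle.

servo_tool:
  increments:
    - {"delta_pos":[56.3,-67.5,0],"angular":[0,0,0],"grip":1}
    - {"delta_pos":[56.3,-67.5,0],"angular":[0,0,0],"grip":1}
    - {"delta_pos":[56.3,-67.5,0],"angular":[0,0,0],"grip":1}
    - {"delta_pos":[56.3,-67.5,0],"angular":[0,0,0],"grip":1}
    - {"delta_pos":[56.3,-67.5,0],"angular":[0,0,0],"grip":1}
    - {"delta_pos":[56.3,-67.5,0],"angular":[0,0,0],"grip":1}
    - {"delta_pos":[56.3,-67.5,0],"angular":[0,0,0],"grip":1}
    - {"delta_pos":[56.3,-67.5,0],"angular":[0,0,0],"grip":1}
    - {"delta_pos":[56.3,-67.5,0],"angular":[0,0,0],"grip":1}
    - {"delta_pos":[56.3,-67.5,0],"angular":[0,0,0],"grip":1}
    - {"delta_pos":[56.3,-67.5,0],"angular":[0,0,0],"grip":1}
    - {"delta_pos":[56.3,-67.5,0],"angular":[0,0,0],"grip":1}
    - {"delta_pos":[56.3,-67.5,0],"angular":[0,0,0],"grip":1}
    - {"delta_pos":[56.3,-67.5,0],"angular":[0,0,0],"grip":1}
    - {"delta_pos":[56.3,-67.5,0],"angular":[0,0,0],"grip":1}
    - {"delta_pos":[56.3,-67.5,0],"angular":[0,0,0],"grip":1}
    - {"delta_pos":[56.3,-67.5,0],"angular":[0,0,0],"grip":1}
    - {"delta_pos":[56.3,-67.5,0],"angular":[0,0,0],"grip":1}

```text
time: 4.2
tcp_pos: [0.5029, 0.2812, 0.2532]
eef_rot: [[0.958, 0.287, 0.0], [0.287, -0.958, 0.0], [0.0, 0.0, -1.0]]
wrist_force: [-0.1, 0.6, -0.3]
gripper_width: 1.003
finger_force: 0.0
```

```bash
cat >> h.py <<'E'
def to(p,yaw_x):
    "tool down, tool x at yaw_x deg: delta cm, rotvec in tool axes, from now"
    from scipy.spatial.transform import Rotation as Ro
    s=bot.sense();R=np.array(s['eef_rot']);c,q=np.cos(np.radians(yaw_x)),np.sin(np.radians(yaw_x))
    G=np.array([[c,q,0],[q,-c,0],[0,0,-1.]])
    print('delta cm',np.round(R.T@(np.array(p)-s['tcp_pos'])*100,2),'rot',np.round(Ro.from_matrix(R.T@G).as_rotvec(),3))
E
python3 - <<'E'
from h import *
np.set_printoptions(precision=4,suppress=True)
s=bot.sense();print(s['time'],s['tcp_pos'],s['qpos'],s['eef_rot'])
n='wrist';RT=T_cam(n);im,d=cams.grab_frame(n);cv2.imwrite('pics/w1.png',im)
for k in ['lamp_grip','lamp_lens','lamp_foot']:
    for r in cams.tip_of(n,k): print(k,round(r['confidence'],2),RT[0]@np.array(r['location'])+RT[1])
for r in cams.regions_of(n,'lamp_handle')[:2]:
    P,_=cloud(n,d,r['pixels'],RT);P=P[(P[:,2]>.165)&(P[:,2]<.2)]
    if len(P)<15: continue
    c,sz,a=cv2.minAreaRect((P[:,:2]*1000).astype(np.float32));w=cv2.PCACompute(P[:,:2].astype(np.float32),mean=None)[1][0]
    print(len(P),c,sz,a,np.degrees(np.arctan2(w[1],w[0])),P.mean(0),np.percentile(P[:,2],[3,50,97]))
E
```

```text
4.2 [0.5029 0.2812 0.2532] [17.4516 24.434  69.9993 -0.004  85.5387 90.7505] [[ 0.9578  0.2874  0.0005]
 [ 0.2874 -0.9578  0.0001]
 [ 0.0005  0.0001 -1.    ]]
lamp_grip 0.6 [0.5024 0.2831 0.1744]
lamp_lens 0.94 [0.5563 0.2972 0.0843]
3885 (503.9700012207031, 282.7837829589844) (93.9177474975586, 20.029956817626953) 17.079252243041992 16.921507 [0.508  0.284  0.1801] [0.1752 0.1806 0.1824]
```

View pics/w1.png

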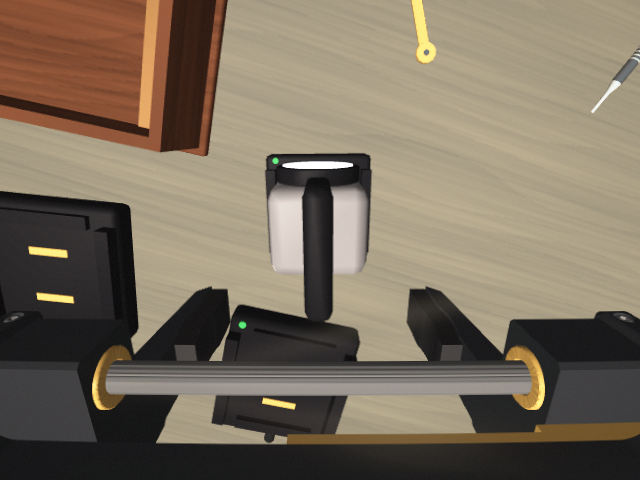

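The view shows the lamp upright, lens bezel at (318,172), with the handle bar at (318,180–320) centred between the open fingers (220 and 420). Descend, grip, then lift.

servo_tool:
  increments:
    - {"delta_pos":[0.15,-0.15,3],"angular":[0,0,0],"grip":1}
    - {"delta_pos":[0.15,-0.15,6],"angular":[0,0,0],"grip":1}
    - {"delta_pos":[0.15,-0.15,8.5],"angular":[0,0,0],"grip":1}
    - {"delta_pos":[0.15,-0.15,8.5],"angular":[0,0,0],"grip":1}
    - {"delta_pos":[0.15,-0.15,8.5],"angular":[0,0,0],"grip":0.1}
    - {"delta_pos":[0.15,-0.15,8.5],"angular":[0,0,0],"grip":0}
    - {"delta_pos":[0.15,-0.15,8.5],"angular":[0,0,0],"grip":0}
    - {"delta_pos":[0.15,-0.15,8.5],"angular":[0,0,0],"grip":0}
    - {"delta_pos":[0.15,-0.15,8.5],"angular":[0,0,0],"grip":0}
    - {"delta_pos":[0.15,-0.15,8.5],"angular":[0,0,0],"grip":0}
    - {"delta_pos":[0.15,-0.15,8.5],"angular":[0,0,0],"grip":0}
    - {"delta_pos":[0.15,-0.15,8.5],"angular":[0,0,0],"grip":0}
  force: 40

```text
time: 5.95
tcp_pos: [0.504, 0.2839, 0.1678]
eef_rot: [[0.957, 0.289, 0.0], [0.289, -0.957, -0.0], [0.0, 0.0, -1.0]]
wrist_force: [0.3, -1.2, 0.6]
gripper_width: 0.222
finger_force: 40.0
```

servo_tool:
  increments:
    - {"delta_pos":[0,0,-0.8],"angular":[0,0,0],"grip":0}
    - {"delta_pos":[0,0,-2],"angular":[0,0,0],"grip":0}
    - {"delta_pos":[0,0,-3.5],"angular":[0,0,0],"grip":0}
    - {"delta_pos":[0,0,-5],"angular":[0,0,0],"grip":0}
    - {"delta_pos":[0,1,-5],"angular":[0,0,0],"grip":0}
    - {"delta_pos":[0,3,-5],"angular":[0,0,0],"grip":0}
    - {"delta_pos":[0,5.5,-5],"angular":[0,0,0],"grip":0}
    - {"delta_pos":[0,8,-5],"angular":[0,0,0],"grip":0}
    - {"delta_pos":[0,10,-5],"angular":[0,0,0],"grip":0}
    - {"delta_pos":[0,11.5,-5],"angular":[0,0,0],"grip":0}
    - {"delta_pos":[0,12,-5],"angular":[0,0,0],"grip":0}
    - {"delta_pos":[0,12,-5],"angular":[0,0,0],"grip":0}
    - {"delta_pos":[0,12,-5],"angular":[0,0,0],"grip":0}

```text
time: 7.58
tcp_pos: [0.5384, 0.1698, 0.2178]
eef_rot: [[0.957, 0.289, -0.0], [0.289, -0.957, 0.0], [0.0, -0.0, -1.0]]
wrist_force: [-0.3, -0.0, -5.0]
gripper_width: 0.214
finger_force: 40.0
```

Run:
```python
from h import *
np.set_printoptions(precision=4,suppress=True)
RT=T_cam('side');im,d=cams.grab_frame('side');cv2.imwrite('pics/s2.png',cv2.resize(im[150:350,200:500],None,fx=2.4,fy=2.4,interpolation=3))
for k in ['lamp_foot','lamp_lens','lamp_stand']:
    for r in cams.tip_of('side',k): print(k,round(r['confidence'],2),RT[0]@np.array(r['location'])+RT[1])
```

```text
lamp_foot 0.92 [0.537  0.1699 0.0753]
lamp_foot 0.3 [ 0.4658 -0.2775  0.0064]
lamp_lens 0.7 [ 0.4646 -0.277   0.0075]
lamp_lens 0.59 [ 0.4935 -0.2911 -0.0009]
lamp_lens 0.58 [0.5893 0.1849 0.1341]
lamp_stand 0.96 [ 0.3449  0.5546 -0.0036]
lamp_stand 0.7 [ 0.504   0.2798 -0.0032]
lamp_stand 0.65 [0.2684 0.2583 0.0017]
```

View pics/s2.png

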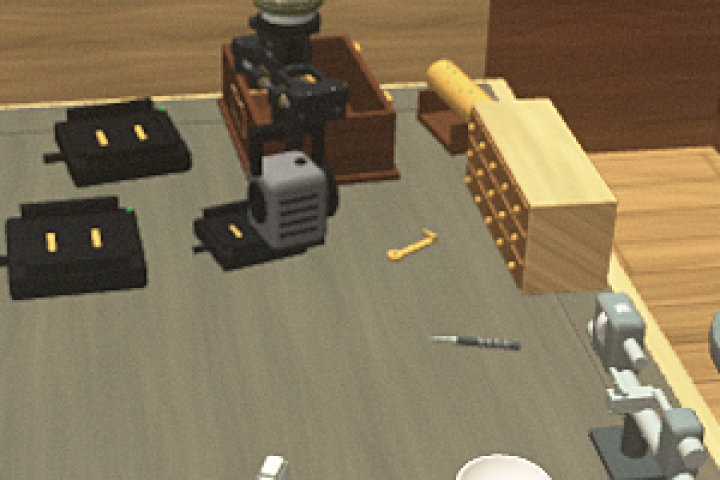

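The lamp hangs level and clear of its stand (crop 290,200), foot at (0.537, 0.170, 0.075), with free tabletop below. Lower it 74 mm.

servo_tool:
  increments:
    - {"delta_pos":[0,0,1.5],"angular":[0,0,0],"grip":0}
    - {"delta_pos":[0,0,3.5],"angular":[0,0,0],"grip":0}
    - {"delta_pos":[0,0,5.5],"angular":[0,0,0],"grip":0}
    - {"delta_pos":[0,0,6.5],"angular":[0,0,0],"grip":0}
    - {"delta_pos":[0,0,7.0],"angular":[0,0,0],"grip":0}
    - {"delta_pos":[0,0,7.2],"angular":[0,0,0],"grip":0}
    - {"delta_pos":[0,0,7.3],"angular":[0,0,0],"grip":0}
    - {"delta_pos":[0,0,7.4],"angular":[0,0,0],"grip":0}
    - {"delta_pos":[0,0,7.4],"angular":[0,0,0],"grip":0}

```text
time: 8.9
tcp_pos: [0.5386, 0.1692, 0.1439]
eef_rot: [[0.957, 0.289, 0.0], [0.289, -0.957, 0.0], [0.0, 0.0, -1.0]]
wrist_force: [-0.2, 1.0, -4.0]
gripper_width: 0.221
finger_force: 40.0
```

servo_tool:
  increments:
    - {"delta_pos":[0,0,0.05],"angular":[0,0,0],"grip":0}
    - {"delta_pos":[0,0,0.1],"angular":[0,0,0],"grip":0}

```text
time: 9.15
tcp_pos: [0.539, 0.169, 0.1436]
eef_rot: [[0.957, 0.289, 0.002], [0.289, -0.957, -0.0], [0.002, 0.001, -1.0]]
wrist_force: [-0.9, -2.4, 6.2]
gripper_width: 0.219
finger_force: 40.0
```

In contact: the force went from -4 to +6 N. Let go and rise.

servo_tool:
  increments:
    - {"delta_pos":[0,0,-0.05],"angular":[0,0,0],"grip":0.3}
    - {"delta_pos":[0,0,-0.05],"angular":[0,0,0],"grip":0.6}
    - {"delta_pos":[0,0,-0.05],"angular":[0,0,0],"grip":1}
    - {"delta_pos":[0,0,-0.05],"angular":[0,0,0],"grip":1}
    - {"delta_pos":[0,0,-0.05],"angular":[0,0,0],"grip":1}
    - {"delta_pos":[0,0,-0.05],"angular":[0,0,0],"grip":1}
    - {"delta_pos":[0,0,-3],"angular":[0,0,0],"grip":1}
    - {"delta_pos":[0,0,-8],"angular":[0,0,0],"grip":1}
    - {"delta_pos":[0,0,-11],"angular":[0,0,0],"grip":1}
    - {"delta_pos":[0,0,-11],"angular":[0,0,0],"grip":1}
    - {"delta_pos":[0,0,-11],"angular":[0,0,0],"grip":1}

```text
time: 10.52
tcp_pos: [0.5382, 0.1691, 0.2515]
eef_rot: [[0.957, 0.289, -0.002], [0.289, -0.957, -0.0], [-0.002, -0.0, -1.0]]
wrist_force: [0.5, 0.8, -0.2]
gripper_width: 1.001
finger_force: 0.0
```

Run:
```python
from h import *
np.set_printoptions(precision=4,suppress=True)
print(bot.sense()['time'],bot.sense()['tcp_pos'])
for n in ['wrist','side','scene']:
    RT=T_cam(n);im,d=cams.grab_frame(n);cv2.imwrite(f'pics/{n}3.png',im)
    for k in ['lamp_grip','lamp_lens','lamp_foot','lamp_stand']:
        for r in cams.tip_of(n,k)[:2]: print(n,k,round(r['confidence'],2),RT[0]@np.array(r['location'])+RT[1])
    for r in cams.regions_of(n,'lamp_handle')[:2]:
        P,_=cloud(n,d,r['pixels'],RT);P=P[(P[:,2]>.141)&(P[:,2]<.18)]
        if len(P)<15: continue
        c,sz,a=cv2.minAreaRect((P[:,:2]*1000).astype(np.float32));w=cv2.PCACompute(P[:,:2].astype(np.float32),mean=None)[1][0]
        print(len(P),c,sz,a,np.degrees(np.arctan2(w[1],w[0])),np.percentile(P[:,2],[3,50,97]))
c,q=np.cos(np.radians(-26)),np.sin(np.radians(-26))
to([.463,-.276,.20],-26)
```

```text
10.525 [0.5382 0.1691 0.2515]
wrist lamp_grip 0.58 [0.5365 0.1671 0.1528]
wrist lamp_lens 0.61 [0.5879 0.1848 0.0585]
wrist lamp_stand 0.96 [ 0.2705  0.262  -0.0031]
wrist lamp_stand 0.81 [ 0.5046  0.2809 -0.0003]
3291 (538.3739013671875, 168.29824829101562) (94.28240203857422, 20.03912925720215) 16.975475311279297 17.068018 [0.151  0.1566 0.1585]
side lamp_grip 0.94 [0.538  0.1679 0.15  ]
side lamp_lens 0.87 [0.5868 0.1874 0.0568]
side lamp_foot 0.66 [0.537  0.1716 0.0004]
side lamp_foot 0.49 [ 0.4637 -0.2768  0.0058]
side lamp_stand 0.8 [ 0.5031  0.2822 -0.0014]
side lamp_stand 0.76 [ 0.2707  0.2607 -0.0003]
199 (537.156005859375, 164.11058044433594) (96.37053680419922, 26.053659439086914) 14.299574851989746 16.073483 [0.1428 0.1545 0.1623]
scene lamp_grip 0.88 [0.5372 0.1698 0.154 ]
scene lamp_lens 0.68 [0.5859 0.1806 0.0594]
scene lamp_foot 0.93 [ 0.5345  0.1658 -0.0026]
scene lamp_foot 0.44 [0.5364 0.1682 0.1527]
scene lamp_stand 0.95 [ 0.2719  0.2592 -0.0014]
scene lamp_stand 0.92 [ 0.4992  0.2804 -0.0006]
292 (538.0447387695312, 169.2552032470703) (96.40484619140625, 19.787586212158203) 17.420421600341797 16.190752 [0.1439 0.157  0.1612]
delta cm [-20.09  40.44   5.28] rot [ 0.    -0.     0.747]
```

The lamp stands upright (handle top 0.158, lens 0.058) at (0.538, 0.1685), yaw 17°, about 20 mm beside the stand. Now go over the cell.

servo_tool:
  increments:
    - {"delta_pos":[-2,5,1],"angular":[0,0,0.1],"grip":1}
    - {"delta_pos":[-20.1,40.4,5.3],"angular":[0,0,0.2],"grip":1}
    - {"delta_pos":[-20.1,40.4,5.3],"angular":[0,0,0.35],"grip":1}
    - {"delta_pos":[-20.1,40.4,5.3],"angular":[0,0,0.5],"grip":1}
    - {"delta_pos":[-20.1,40.4,5.3],"angular":[0,0,0.65],"grip":1}
    - {"delta_pos":[-20.1,40.4,5.3],"angular":[0,0,0.747],"grip":1}
    - {"delta_pos":[-20.1,40.4,5.3],"angular":[0,0,0.747],"grip":1}
    - {"delta_pos":[-20.1,40.4,5.3],"angular":[0,0,0.747],"grip":1}
    - {"delta_pos":[-20.1,40.4,5.3],"angular":[0,0,0.747],"grip":1}
    - {"delta_pos":[-20.1,40.4,5.3],"angular":[0,0,0.747],"grip":1}
    - {"delta_pos":[-20.1,40.4,5.3],"angular":[0,0,0.747],"grip":1}
    - {"delta_pos":[-20.1,40.4,5.3],"angular":[0,0,0.747],"grip":1}
    - {"delta_pos":[-20.1,40.4,5.3],"angular":[0,0,0.747],"grip":1}

```text
time: 13.05
tcp_pos: [0.4629, -0.2752, 0.1999]
eef_rot: [[0.899, -0.438, 0.0], [-0.438, -0.899, -0.0], [0.0, 0.0, -1.0]]
wrist_force: [-0.2, -0.9, 0.4]
gripper_width: 0.996
finger_force: 0.0
```

Run:
```python
from h import *
np.set_printoptions(precision=4,suppress=True)
s=bot.sense();print(s['time'],s['tcp_pos'],s['qpos'])
n='wrist';RT=T_cam(n);im,d=cams.grab_frame(n);cv2.imwrite('pics/w4.png',im)
for k in ['cell','cell_mid','vial','cell_stand']:
    for r in cams.tip_of(n,k)[:2]: print(k,round(r['confidence'],2),RT[0]@np.array(r['location'])+RT[1])
for k,lo,hi in [('cell',.068,.085),('cell_stand',.017,.026),('vial',.045,.07)]:
  for r in cams.regions_of(n,k)[:2]:
    P,_=cloud(n,d,r['pixels'],RT);P=P[(P[:,2]>lo)&(P[:,2]<hi)]
    if len(P)<15: continue
    c,sz,a=cv2.minAreaRect((P[:,:2]*1000).astype(np.float32));w=cv2.PCACompute(P[:,:2].astype(np.float32),mean=None)[1][0]
    print(k,round(r['confidence'],2),len(P),c,sz,a,np.degrees(np.arctan2(w[1],w[0])),np.percentile(P[:,2],[3,50,97]))
```

```text
13.05 [ 0.4629 -0.2752  0.1999] [-43.3366  23.2256  81.3057  -0.0021  75.4581  72.6495]
cell 0.69 [ 0.4611 -0.2776  0.003 ]
cell_mid 0.97 [ 0.4641 -0.2759  0.0384]
vial 0.92 [ 0.5229 -0.3008  0.0076]
cell_stand 0.87 [ 0.4933 -0.2932 -0.0017]
cell 0.81 1119 (462.8030090332031, -274.657958984375) (34.14439392089844, 22.70081901550293) 63.798004150390625 64.40243 [0.0702 0.0775 0.0796]
cell_stand 0.71 9024 (493.5138854980469, -289.2687072753906) (70.28187561035156, 137.061767578125) 64.78874969482422 -24.683914 [0.0202 0.0216 0.0229]
vial 0.68 483 (526.2238159179688, -304.70782470703125) (19.42303466796875, 18.749807357788086) 64.00701904296875 130.05397 [0.0508 0.0571 0.0588]
```

View pics/w4.png

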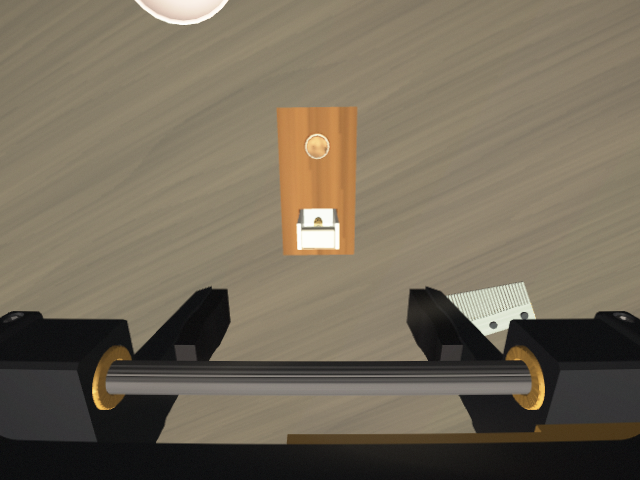

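The cell is at (318,228) in its socket and the vial at (317,147) ahead of it. The frosted faces point left and right, toward the fingers. The centre from the stand and from the cell top agree at (0.463, -0.275), yaw -25.4°. Descend and grip.

servo_tool:
  increments:
    - {"delta_pos":[0,0,4],"angular":[0,0,-0.01],"grip":1}
    - {"delta_pos":[0,0,8],"angular":[0,0,-0.01],"grip":1}
    - {"delta_pos":[0,0,12],"angular":[0,0,-0.01],"grip":1}
    - {"delta_pos":[0,0,14.5],"angular":[0,0,-0.01],"grip":1}
    - {"delta_pos":[0,0,15.6],"angular":[0,0,-0.01],"grip":1}
    - {"delta_pos":[0,0,15.6],"angular":[0,0,-0.01],"grip":0.6}
    - {"delta_pos":[0,0,15.6],"angular":[0,0,-0.01],"grip":0.45}
    - {"delta_pos":[0,0,15.6],"angular":[0,0,-0.01],"grip":0.38}
    - {"delta_pos":[0,0,15.6],"angular":[0,0,-0.01],"grip":0.3}
    - {"delta_pos":[0,0,15.6],"angular":[0,0,-0.01],"grip":0.2}
    - {"delta_pos":[0,0,15.6],"angular":[0,0,-0.01],"grip":0.2}
    - {"delta_pos":[0,0,15.6],"angular":[0,0,-0.01],"grip":0.2}
    - {"delta_pos":[0,0,15.6],"angular":[0,0,-0.01],"grip":0.2}
  force: 15

```text
time: 15.08
tcp_pos: [0.4628, -0.2757, 0.0439]
eef_rot: [[0.903, -0.43, 0.0], [-0.43, -0.903, -0.0], [0.0, 0.0, -1.0]]
wrist_force: [-0.2, 0.3, 2.3]
gripper_width: 0.385
finger_force: 15.0
```

Width 33.9 mm, so the fingers are on the frosted faces. Lift straight up, then compute the way to the beam.

servo_tool:
  increments:
    - {"delta_pos":[0,0,-0.7],"angular":[0,0,0],"grip":0.2}
    - {"delta_pos":[0,0,-2],"angular":[0,0,0],"grip":0.2}
    - {"delta_pos":[0,0,-4],"angular":[0,0,0],"grip":0.2}
    - {"delta_pos":[0,0,-8],"angular":[0,0,0],"grip":0.2}
    - {"delta_pos":[0,0,-12],"angular":[0,0,0],"grip":0.2}
    - {"delta_pos":[0,0,-15.6],"angular":[0,0,0],"grip":0.2}
    - {"delta_pos":[0,0,-15.6],"angular":[0,0,0],"grip":0.2}

```text
time: 15.95
tcp_pos: [0.4634, -0.2762, 0.2029]
eef_rot: [[0.903, -0.43, 0.004], [-0.43, -0.903, -0.004], [0.006, 0.002, -1.0]]
wrist_force: [-0.5, -0.1, -2.0]
gripper_width: 0.383
finger_force: 15.0
```

Run:
```python
from h import *
print(bot.sense()['time'],bot.sense()['gripper_width'])
to([.651,.203,.20],17)
```

```text
15.95 0.38303672479860684
delta cm [ -3.65 -51.33   0.18] rot [ 0.004 -0.005 -0.741]
```

servo_tool:
  increments:
    - {"delta_pos":[-0.1,-2,0],"angular":[0,0,-0.03],"grip":0.2}
    - {"delta_pos":[-0.4,-6,0],"angular":[0,0,-0.09],"grip":0.2}
    - {"delta_pos":[-0.8,-11,0],"angular":[0,0,-0.16],"grip":0.2}
    - {"delta_pos":[-1.2,-16,0],"angular":[0,0,-0.23],"grip":0.2}
    - {"delta_pos":[-1.5,-21,0],"angular":[0,0,-0.3],"grip":0.2}
    - {"delta_pos":[-1.9,-26,0],"angular":[0,0,-0.38],"grip":0.2}
    - {"delta_pos":[-2.2,-31,0],"angular":[0,0,-0.45],"grip":0.2}
    - {"delta_pos":[-2.6,-36,0],"angular":[0,0,-0.52],"grip":0.2}
    - {"delta_pos":[-2.9,-41,0],"angular":[0,0,-0.59],"grip":0.2}
    - {"delta_pos":[-3.2,-45,0],"angular":[0,0,-0.65],"grip":0.2}
    - {"delta_pos":[-3.5,-48.5,0],"angular":[0,0,-0.7],"grip":0.2}
    - {"delta_pos":[-3.6,-50.5,0],"angular":[0,0,-0.73],"grip":0.2}
    - {"delta_pos":[-3.7,-51.3,0],"angular":[0,0,-0.741],"grip":0.2}
    - {"delta_pos":[-3.7,-51.3,0],"angular":[0,0,-0.741],"grip":0.2}
    - {"delta_pos":[-3.7,-51.3,0],"angular":[0,0,-0.741],"grip":0.2}

```text
time: 17.82
tcp_pos: [0.6495, 0.2029, 0.1996]
eef_rot: [[0.957, 0.292, -0.001], [0.292, -0.957, -0.0], [-0.001, 0.0, -1.0]]
wrist_force: [-0.1, 1.1, -1.2]
gripper_width: 0.384
finger_force: 15.0
```

Run:
```python
from h import *
np.set_printoptions(precision=4,suppress=True)
s=bot.sense();print(s['time'],s['tcp_pos'],s['gripper_width'])
to([.651,.203,.0619],17)
for n in ['scene','side']:
    RT=T_cam(n);im,d=cams.grab_frame(n)
    for k in ['lamp_lens','lamp_foot','cell','cell_mid']:
        for r in cams.tip_of(n,k)[:2]: print(n,k,round(r['confidence'],2),RT[0]@np.array(r['location'])+RT[1])
```

```text
17.825 [0.6495 0.2029 0.1996] 0.38378048697012934
delta cm [ 0.16  0.03 13.77] rot [ 0.     0.001 -0.001]
scene lamp_lens 0.56 [0.5879 0.1832 0.0594]
scene lamp_lens 0.34 [ 0.5384  0.1663 -0.0036]
scene lamp_foot 0.74 [ 0.537   0.1648 -0.0021]
scene cell 0.54 [0.6478 0.2043 0.1653]
scene cell_mid 0.73 [0.65   0.2018 0.1964]
side lamp_lens 0.8 [0.586  0.1828 0.0589]
side lamp_foot 0.91 [0.5379 0.169  0.0028]
side lamp_foot 0.36 [0.6474 0.2066 0.1663]
side cell 0.68 [0.6495 0.2054 0.166 ]
side cell_mid 0.44 [0.6506 0.2005 0.1993]
```

Cell and lens estimates agree with the plan. Lower into the beam.

servo_tool:
  increments:
    - {"delta_pos":[0.1,0,2],"angular":[0,0,0],"grip":0.2}
    - {"delta_pos":[0.1,0,5],"angular":[0,0,0],"grip":0.2}
    - {"delta_pos":[0.1,0,8],"angular":[0,0,0],"grip":0.2}
    - {"delta_pos":[0.1,0,11],"angular":[0,0,0],"grip":0.2}
    - {"delta_pos":[0.1,0,13],"angular":[0,0,0],"grip":0.2}
    - {"delta_pos":[0.1,0,13.8],"angular":[0,0,0],"grip":0.2}
    - {"delta_pos":[0.1,0,13.8],"angular":[0,0,0],"grip":0.2}
    - {"delta_pos":[0.1,0,13.8],"angular":[0,0,0],"grip":0.2}
    - {"delta_pos":[0.1,0,13.8],"angular":[0,0,0],"grip":0.2}

```text
time: 19.45
tcp_pos: [0.6511, 0.2038, 0.0627]
eef_rot: [[0.956, 0.292, 0.002], [0.292, -0.956, 0.0], [0.001, 0.0, -1.0]]
wrist_force: [-0.2, 0.2, -0.5]
gripper_width: 0.381
finger_force: 15.0
```

Run:
```python
from h import *
np.set_printoptions(precision=4,suppress=True)
s=bot.sense();print(s['time'],s['tcp_pos'],s['gripper_width'],s['wrist_force'],s['dq'])
c,q=np.cos(np.radians(17)),np.sin(np.radians(17));L=np.array([.538+.053*c,.1685+.053*q,.058])
for n in ['scene','side']:
    RT=T_cam(n);im,d=cams.grab_frame(n);ims=im;cv2.imwrite(f'pics/{n}9.png',im)
    for k in ['lamp_lens','lamp_foot','lamp_grip','cell','cell_mid']:
        for r in cams.tip_of(n,k)[:1]:
            X=RT[0]@np.array(r['location'])+RT[1];e=X-L;print(n,k,round(r['confidence'],2),X,'ahead,left,up of lens',np.array([e[0]*c+e[1]*q,-e[0]*q+e[1]*c,e[2]]))
a=cv2.imread('pics/scene9.png')[200:400,280:480];b=cv2.imread('pics/side9.png')[130:330,220:420]
cv2.imwrite('pics/f9.png',cv2.resize(np.hstack([a,b]),None,fx=2,fy=2,interpolation=3))
```

```text
19.45 [0.6511 0.2038 0.0627] 0.3814654634570623 [-0.1802  0.2188 -0.4978] [-0.0279  0.1248  0.1963 -0.0242 -0.1389 -0.0345]
scene lamp_lens 0.83 [0.5851 0.1791 0.0589] ahead,left,up of lens [-0.0048 -0.0037  0.0009]
scene lamp_foot 0.92 [ 0.5342  0.1658 -0.0011] ahead,left,up of lens [-0.0574 -0.0015 -0.0591]
scene lamp_grip 0.97 [0.5349 0.1658 0.1492] ahead,left,up of lens [-0.0568 -0.0017  0.0912]
scene cell 0.58 [0.6539 0.2034 0.0225] ahead,left,up of lens [ 0.068  -0.0005 -0.0355]
scene cell_mid 0.7 [0.6523 0.2027 0.0631] ahead,left,up of lens [ 0.0663 -0.0007  0.0051]
side lamp_lens 0.97 [0.5864 0.1836 0.0559] ahead,left,up of lens [-0.0023  0.0003 -0.0021]
side lamp_foot 0.93 [0.537  0.1697 0.0039] ahead,left,up of lens [-0.0536  0.0014 -0.0541]
side lamp_grip 0.67 [0.5405 0.1669 0.1477] ahead,left,up of lens [-0.0511 -0.0023  0.0897]
side cell 0.6 [0.6523 0.2045 0.0262] ahead,left,up of lens [ 0.0669  0.001  -0.0318]
side cell_mid 0.59 [0.6532 0.2015 0.0575] ahead,left,up of lens [ 0.0668 -0.0021 -0.0005]
```

View pics/f9.png

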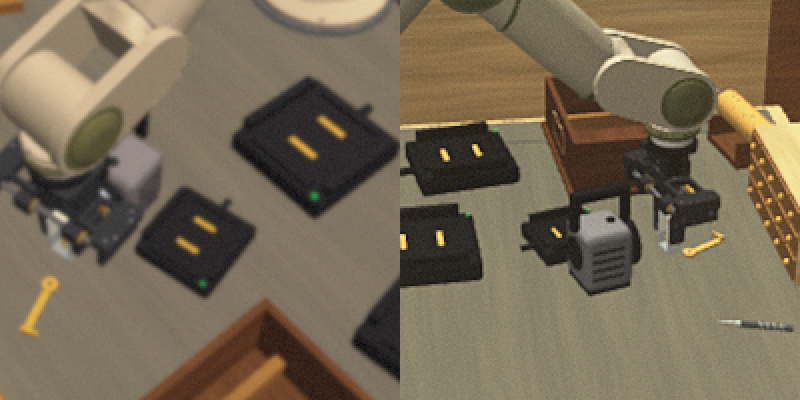

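The cell hangs upright at crop (668,235), about 66 mm ahead of the lens at (635,235) and in line with it to within about 2 mm. The gripper is clear of the handle and the lever. Hold a moment, then hand in.

servo_tool:
  increments:
    - {"delta_pos":[0,0,0],"angular":[0,0,0],"grip":0.2}
    - {"delta_pos":[0,0,0],"angular":[0,0,0],"grip":0.2}
    - {"delta_pos":[0,0,0],"angular":[0,0,0],"grip":0.2}
    - {"delta_pos":[0,0,0],"angular":[0,0,0],"grip":0.2}

```text
time: 20.55
tcp_pos: [0.6508, 0.2038, 0.0617]
eef_rot: [[0.956, 0.292, 0.0], [0.292, -0.956, 0.0], [0.0, -0.0, -1.0]]
wrist_force: [0.0, -0.0, -1.0]
gripper_width: 0.384
finger_force: 15.0
```

```bash
python3 -c "
from cell import bot
s=bot.sense();print(s['time'],s['tcp_pos'],s['finger_force']);print(bot.job_done())"
```

```text
20.55 [0.65077492 0.20377216 0.06174878] 14.999691860284656
the job is handed in; nothing more can be done
None
```

The job is handed in at 20.6 s: the lamp stands upright about 20 mm beside its charging stand, and the arm holds the cell still by its frosted faces, window square to the lens, about 66 mm in front and within about 2 mm of its centre line (no verdict was returned).

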